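# Stroke the bead organiser's lids shut

## Robot

A 6-joint arm with a two-finger parallel gripper is mounted at the origin on the work surface. World frame = base frame: x ahead of the robot, y to its left, z up, the work surface at z = 0. Lengths are in m, angles in rad, forces in N, time in s.
With the tool pointing down it reaches from about 0.35 to 0.975 m from the base axis. Payload 4.9 kg.
Tool frame: the origin (TCP) lies midway between the tips of the shut fingers; the grasp point (between the pads) lies 19 mm behind it; z points along the fingers, y is the line along which they close (so a half turn about z gives the same grasp; the last joint's range is limited). The gripper opens to 85 mm and grips with 20 to 120 N. Pads are 22 mm wide; open, the fingers measure 114 mm over their backs; the gripper's body (76 mm by 85 mm) begins 54 mm behind the grasp point. The pads swing forward as they close: fully open they stand 13 mm farther back than shut.
Start: joints at [1.072, 0.053, 1.613, -0, 1.476, -0.119], TCP at [0.232, 0.58, 0.207] pointing down, gripper open.
Joint ranges: [-3.01, 3.01], [-1.01, 2.22], [0.06, 2.58], [-1.02, 4.17], [0.09, 2.62], [-3.14, 3.14]. Speed limits (rad/s): [2.57, 2.57, 3.14, 3.14, 3.14, 3.14].

## Interface

Orientations are given as a unit quaternion [w, x, y, z].
In Python, from plant import * gives the robot as it stands.
- The arm moves only by the tool jog_arm, never from a script. Its argument "targets" is a list of rows, each a list of 3 entries, a list of its own where there are three numbers: the shift along the tool's x, y, z in units of 25 mm (1.0 is 25 mm), then the turn, a rotation vector about the tool's x, y, z in units of 8 degrees (1.0 is 8 degrees), then the opening in per cent of the stroke, from 0 (shut) to 100 (fully open). A call has 1 to 8 rows; each row is the pose to reach, as a shift and turn from the pose commanded when the call began, along the tool's axes at that moment; what a row does not reach only later rows make up. A row lasts 1/8 s, in which the tool goes at most 62.5 mm and 10.7 degrees, less where a joint would pass 70% of its speed; a pose out of reach is approached as far as the arm can. A call with a gripper value outside its range is refused whole. The fingers move at their own pace and stop on an object; the grip force is fixed at half the most. Time passes only in rows, so rows that repeat a pose let the fingers close. It gives the time, the measured TCP pose, the force, the opening and the grip force at its end, in the units of the state.
- state(): the state, without advancing time (a new reading comes with each control period).
- grab_frame(name): name is "scene" or "side" or "wrist"; returns (picture, depth): 384x512x3 uint8, red, green, blue; 384x512 float32, m along the optical axis (not along the pixel's ray), 0 where there is no reading.
- camera_params(name): a dict with "fovy" (degrees; the focal length in pixels is half the picture's height over the tangent of half this angle, whatever the lens; pixels are square), "cx", "cy" (the principal point, pixels), "rvec" (rotation vector, rad) and "tvec" (3), from world to camera coordinates, as OpenCV has them; the wrist camera has in their place "hand_eye" (4x4, takes a point from camera to tool coordinates, whose origin is the TCP and whose axes are the flange's). Camera axes: x right, y down, z forward; pixel columns grow to the right and rows downward; lengths in m; the calibration is good to about 2 mm. A picture is of the moment at which its call begins: read the wrist's pose just before it. camera_params takes no time and is no camera call.
- job_done(): hands the job in; it is judged then, once.
The state is a dict: "time": time; "joint_pos": joint angles; "joint_vel": joint speeds; "joint_efforts": joint torques, N m; "tool_pos": TCP position; "tool_rot": TCP orientation; "contact_force": force on the tool from outside, world axes, zero at the start; "ft_torque": the same for the moment, N m; "gripper_width": opening from 0.0 (shut) to 1.0 (fully open); "grasp_force": force on a finger pad.
Only numpy, scipy, OpenCV 4.12 (cv2) and the standard library are available. Lean on these libraries where they do the work, as an engineer would, in place of code of your own. Each camera call takes 0.05 s, during which the arm holds its last target. There are 200 camera calls.

## Task

The bead organiser on the train's fold-out table has a row of five little lids, all standing ajar. Shut them flat, one after another, with a single light stroke of the fingertips along the top of the row, starting from the rounded end, where each lid has its hinge rather than its raised edge, and keeping the fingertips down on the row until the last lid is shut. Do not pick up, tip or shove the organiser, and leave everything around it where it lies.

Things in the scene. Friction and masses are not known exactly. Their poses are not given: they have to be found in the camera images.
- organiser: loose grey bead box, 0.7 to 1 kg, 284 mm long (along its y, hinge end to far end), 56 wide, 35 high with lids shut; hinge end rounded, far end square. Origin at the underside, midway along the lids. Five white flap lids, 40 mm pitch, between solid flat-topped ends, slope up like ramps to the far end, each with a 6 mm thumb tab on its -x side. Over 45 N from the fingers breaks it
- hinge_end (a point): on the organiser's solid rounded end (the end the lids' hinges are nearest to): point on its flat top, on the row's centre line, 35 mm above the table, 14 mm before the lids begin and 114 mm from the organiser's origin: where the stroke starts. The top, 56 mm wide and 56 mm long, is level with the shut lids. Axes as the organiser's
- far_end (a point): centre of the flat top (56 x 28 mm) of the organiser's square end block, 35 mm above the table, 228 mm from hinge_end along the organiser's y, level with the shut lids: where the stroke ends
- lid1 (a joint): angle of lid 1 (the first, next to the hinge end): 0 flat shut, + raised; starts ajar 0.28 to 0.42, limit 1.4. Flap 56 mm across the row, 38 mm along it, 3 mm thick; hinge line across the row at y = -99 mm in the organiser's frame, 34 mm above the table; free edge towards the far end. Slightly stiff hinge (0.006 N m, 0.2 N at the free edge) stays where left; no spring or catch
- lid2 (a joint): angle of lid 2 (number 2 counted from the hinge end): 0 flat shut, + raised; starts ajar 0.28 to 0.42, limit 1.4. Flap 56 mm across the row, 38 mm along it, 3 mm thick; hinge line across the row at y = -59 mm in the organiser's frame, 34 mm above the table; free edge towards the far end. Slightly stiff hinge (0.006 N m, 0.2 N at the free edge) stays where left; no spring or catch
- lid3 (a joint): angle of lid 3 (number 3 counted from the hinge end): 0 flat shut, + raised; starts ajar 0.28 to 0.42, limit 1.4. Flap 56 mm across the row, 38 mm along it, 3 mm thick; hinge line across the row at y = -19 mm in the organiser's frame, 34 mm above the table; free edge towards the far end. Slightly stiff hinge (0.006 N m, 0.2 N at the free edge) stays where left; no spring or catch
- lid4 (a joint): angle of lid 4 (number 4 counted from the hinge end): 0 flat shut, + raised; starts ajar 0.28 to 0.42, limit 1.4. Flap 56 mm across the row, 38 mm along it, 3 mm thick; hinge line across the row at y = 21 mm in the organiser's frame, 34 mm above the table; free edge towards the far end. Slightly stiff hinge (0.006 N m, 0.2 N at the free edge) stays where left; no spring or catch
- lid5 (a joint): angle of lid 5 (the last, next to the far end): 0 flat shut, + raised; starts ajar 0.28 to 0.42, limit 1.4. Flap 56 mm across the row, 38 mm along it, 3 mm thick; hinge line across the row at y = 61 mm in the organiser's frame, 34 mm above the table; free edge towards the far end. Slightly stiff hinge (0.006 N m, 0.2 N at the free edge) stays where left; no spring or catch
- spool: wooden thread spool, 32 mm diameter, 40 mm high, standing close to the organiser; origin under its centre. Leave alone.
- pin_tin: round flat metal pin tin, 62 mm diameter, 24 mm high, close to the organiser; origin under its centre. Leave alone.
- glue_jar: small jar, 44 mm diameter, 60 mm high, close to the organiser; origin under its centre. Leave alone.
- marker: marker pen lying along its x axis, 130 mm long, 17 mm thick, beside the organiser; origin under its middle. Leave alone.
- scissors: scissors lying flat, about 135 mm long, 10 mm thick, nearer the robot to its right; origin at the pivot's underside, blades to +x. Leave alone.
- water_bottle: clear water bottle standing, 64 mm diameter, 190 mm high, to the left; origin under its centre. Leave alone.
- phone: black phone lying flat, 150 x 73 x 9 mm, to the robot's left; origin under its centre. Leave alone.

How it is judged:
By the outcome, as a careful person would: the job done as asked, in the order asked, and still so for the second after the job is handed in, with the robot touching nothing.
It also fails if it takes over 40 s, if anything falls off the work surface, if the arm or the gripper's body presses on something with over 40 N, if the wrist force passes 120 N, or if a joint passes its speed limit or range.

## Working session

There is one attempt and no reset: what is moved stays moved. The work goes in short steps, Python scripts to look and compute and a tool call to move; the robot and the scene stay as the last step left them, time stands still between calls to the robot, and variables do not carry over. Pictures are saved under pics/ and viewed, at most 10 in all, crops included, and the job is handed in when it is done.

Besides the shell and the picture viewer there is one more tool, called after "Call:" as name([rows], argument=value, ...), one row to a line, values as JSON. jog_arm: Moves the arm, as the interface text tells. Its arguments: {"type":"object","properties":{"targets":{"type":"array"}},"required":["targets"]}

```bash
mkdir -p pics
cat > h.py <<'E'
from plant import *
import numpy as np, cv2
from scipy.spatial.transform import Rotation as R
def K(p):
    f=192/np.tan(np.radians(p['fovy'])/2); return f,p['cx'],p['cy']
def world(name,depth):
    p=camera_params(name); f,cx,cy=K(p)
    v,u=np.mgrid[:384,:512]
    c=np.stack([(u-cx)/f*depth,(v-cy)/f*depth,depth],-1)
    Rm=R.from_rotvec(np.ravel(p['rvec'])).as_matrix()
    return (c-np.ravel(p['tvec']))@Rm
E
python3 - <<'E'
from h import *
for n in ('scene','side'):
    im,d=grab_frame(n); cv2.imwrite(f'pics/{n}0.png',im[:,:,::-1]); np.savez(f'{n}0.npz',im=im,d=d)
    print(n,camera_params(n), (d>0).mean())
s=state(); print(s['time'],s['tool_pos'],s['tool_rot'],s['contact_force'])
E
```

```text
scene {'fovy': 46.95581867930578, 'cx': 254.897712257074, 'cy': 195.4710324623017, 'rvec': array([ 1.66362971,  1.92465025, -0.76356809]), 'tvec': array([ 0.06569504, -0.34165735,  1.72196223])} 0.9959309895833334
side {'fovy': 43.25413400599553, 'cx': 248.59222797817057, 'cy': 189.3629912735757, 'rvec': array([ 2.41642727, -0.09547086,  0.02028716]), 'tvec': array([-0.52351625,  0.07835557,  1.15235686])} 0.9957682291666666
0.1 [0.23140287 0.57991285 0.20605252] [-2.96040194e-04  1.88762366e-01  9.82022321e-01 -9.17776816e-04] [-0.03268523  0.23231568  0.42400373]
```

View pics/scene0.png

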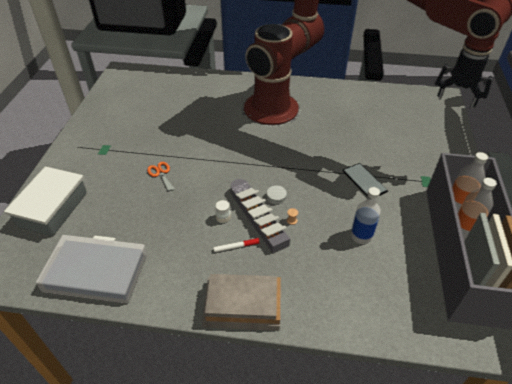

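View pics/side0.png

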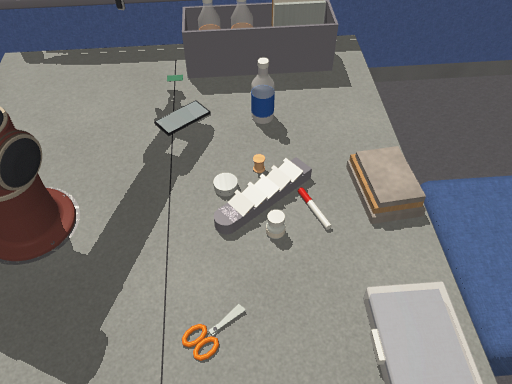

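The scene view shows the organiser from its apparent rounded end at (237,186) to its square end at (282,243). In the side view it runs from (228,217) to (303,172). The tin and spool are on its left, the jar and marker on its right. Next I measure it and enlarge it.

Run:
```python
from h import *
P=[]
for n in ('scene','side'):
    z=np.load(f'{n}0.npz'); W=world(n,z['d']); im=z['im']
    box={'scene':(170,258,222,300),'side':(145,240,205,325)}[n]
    m=np.zeros(W.shape[:2],bool); m[box[0]:box[1],box[2]:box[3]]=1
    print(n,'table z',np.median(W[...,2][m&(W[...,2]<.012)]))
    h=(m&(W[...,2]>.022)&(W[...,2]<.06)).astype(np.uint8)
    c,l,st,ce=cv2.connectedComponentsWithStats(h,connectivity=4)
    k=1+np.argmax(st[1:,4]); q=W[l==k]; 
    for j in range(1,c):
        if st[j,4]>30: print('comp',st[j],W[l==j].mean(0).round(3), W[l==j][:,2].max().round(3))
    r=cv2.minAreaRect((q[:,:2]*1000).astype(np.float32)); print(r)
    c0,c1=box[0],box[2]
    cv2.imwrite(f'pics/{n}c.png',cv2.resize(im[box[0]-5:box[1]+5,box[2]-5:box[3]+5,::-1],None,fx=5,fy=5,interpolation=cv2.INTER_CUBIC))
    np.save(f'{n}q.npy',q)
a,b=cv2.imread('pics/scenec.png'),cv2.imread('pics/sidec.png')
H=max(a.shape[0],b.shape[0]); f=lambda x:cv2.copyMakeBorder(x,0,H-x.shape[0],0,0,0)
o=np.hstack([f(a),f(b)]); s=min(800/o.shape[1],600/o.shape[0]); cv2.imwrite('pics/crop.png',cv2.resize(o,None,fx=s,fy=s))
```

```text
scene table z 0.0002147402097295587
comp [ 230  179   60   70 1314] [0.573 0.028 0.038] 0.055
comp [266 186  20  14 177] [0.473 0.068 0.025] 0.031
comp [222 205   8  15  79] [ 0.592 -0.067  0.041] 0.06
comp [287 208  11  11  86] [0.563 0.126 0.038] 0.045
((558.0357055664062, 21.427345275878906), (287.6296081542969, 64.47012329101562), 37.28720474243164)
side table z -0.00022557839755075318
comp [253 154  12  13 116] [0.56  0.126 0.037] 0.043
comp [ 214  157   98   72 2497] [0.556 0.015 0.038] 0.053
comp [213 173  25  18 276] [0.472 0.071 0.024] 0.029
comp [266 215  19  20 261] [ 0.578 -0.09   0.043] 0.06
((558.390625, 25.20159149169922), (286.5281982421875, 66.3502197265625), 37.39226531982422)
```

View pics/crop.png

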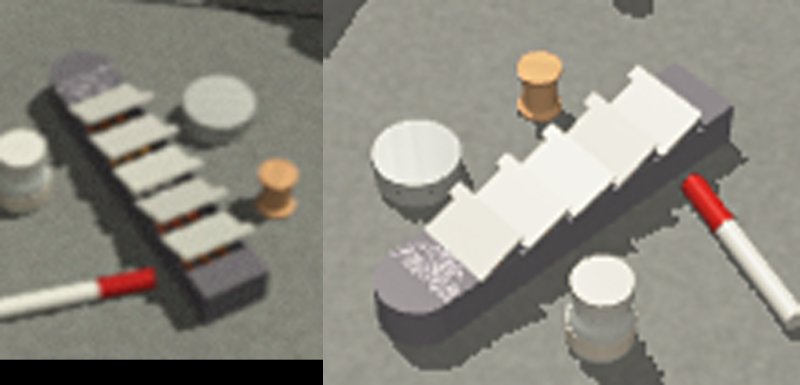

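The enlarged crop shows the rounded, glittered end near the robot, at about (85,75) left and (420,275) right. The lid tabs are on the left (-x) side, and the square end is far away at (230,280). The row therefore points along about +37°. I'll refine the centre line without the tabs.

```bash
cat >> h.py <<'E'
def plan(target, yawd):
    "shift (units) in tool axes and turn about tool z to put tool y along yawd"
    s=state(); q=np.array(s['tool_rot']); Rt=R.from_quat(np.r_[q[1:],q[0]])
    goal=R.from_matrix(np.array([[-np.sin(yawd),np.cos(yawd),0],[np.cos(yawd),np.sin(yawd),0],[0,0,-1.]]))
    goal=R.from_matrix(np.column_stack([[-np.sin(yawd),np.cos(yawd),0],[np.cos(yawd),np.sin(yawd),0],[0,0,-1.]]))
    print('t',round(s['time'],2),'pos',np.round(s['tool_pos'],4),'F',np.round(s['contact_force'],1))
    print('shift',(Rt.inv().apply(np.array(target)-s['tool_pos'])/.025).round(3),'turn',(np.degrees((Rt.inv()*goal).as_rotvec())/8).round(3))
E
python3 - <<'E'
from h import *
for n in ('scene','side'):
    q=np.load(n+'q.npy'); a=np.radians(37.35)
    for it in range(2):
        d=np.array([np.cos(a),np.sin(a)]); e=np.array([d[1],-d[0]])  # e = organiser +x
        u=q[:,:2]@d; w=q[:,:2]@e
        mid=(u.max()+u.min())/2; y=u-mid-.014
        ends=((y<-.105)&(y>-.135))|(y>.103)
        flat=q[:,2]>.031
        B=[]
        for y0 in np.arange(-.134,.126,.012):
            k=(abs(y-y0)<.006)&flat
            if k.sum()>8: B.append((y0,w[k].min(),w[k].max(),np.median(q[k,2])))
        B=np.array(B)
        # + side edge (tab free) line fit
        E_=B[(B[:,0]<-.1)|(B[:,0]>.1)]
        if it==0: pass
    print(n,'u range',np.ptp(u),'mid',mid); print(B.round(4).tolist())
    k=ends&flat; print('end z',np.median(q[(y<-.105)&flat,2]),np.median(q[(y>.103)&flat,2]))
    o=mid*d+.014*d; print('origin along only',o)
z=np.load('side0.npz'); W=world('side',z['d']); k=W[60:125,248:278].reshape(-1,3); k=k[(k[:,2]>.03)&(k[:,2]<.2)]
print('bottle',np.median(k,0))
E
```

```text
scene u range 0.2876581780300741 mid 0.456614160906285
[[-0.134, 0.2961, 0.3501, 0.0353], [-0.122, 0.2951, 0.3518, 0.0353], [-0.11, 0.2951, 0.351, 0.0349], [-0.098, 0.2972, 0.3518, 0.0364], [-0.086, 0.296, 0.3537, 0.0409], [-0.074, 0.2892, 0.3526, 0.0462], [-0.062, 0.2894, 0.3507, 0.0478], [-0.05, 0.297, 0.3515, 0.0384], [-0.038, 0.2933, 0.3523, 0.0427], [-0.026, 0.2906, 0.3525, 0.0459], [-0.014, 0.2967, 0.3501, 0.037], [-0.002, 0.2954, 0.3518, 0.0401], [0.01, 0.2905, 0.3515, 0.0437], [0.022, 0.2957, 0.3523, 0.0377], [0.034, 0.2963, 0.3523, 0.0415], [0.046, 0.2909, 0.351, 0.0465], [0.058, 0.2897, 0.3515, 0.0481], [0.07, 0.2955, 0.3519, 0.0387], [0.082, 0.2962, 0.3522, 0.0434], [0.094, 0.2901, 0.3526, 0.0465], [0.106, 0.2956, 0.3518, 0.0341], [0.118, 0.2968, 0.3514, 0.0349]]
end z 0.034958161648485295 0.034457210772258856
origin along only [0.37411207 0.28551331]
side u range 0.28653204438480595 mid 0.4591873085675004
[[-0.134, 0.2945, 0.3494, 0.0348], [-0.122, 0.2939, 0.3506, 0.0345], [-0.11, 0.2912, 0.35, 0.0349], [-0.098, 0.2928, 0.3492, 0.0353], [-0.086, 0.2907, 0.3503, 0.0404], [-0.074, 0.287, 0.3503, 0.046], [-0.062, 0.2877, 0.351, 0.0383], [-0.05, 0.2931, 0.3503, 0.0383], [-0.038, 0.2914, 0.3501, 0.0423], [-0.026, 0.2856, 0.3497, 0.0453], [-0.014, 0.2922, 0.3503, 0.0369], [-0.002, 0.2935, 0.3518, 0.0401], [0.01, 0.288, 0.3518, 0.0439], [0.022, 0.2869, 0.3496, 0.0374], [0.034, 0.2926, 0.3506, 0.0403], [0.046, 0.2878, 0.3515, 0.0457], [0.058, 0.2888, 0.3512, 0.0467], [0.07, 0.2936, 0.3498, 0.0388], [0.082, 0.288, 0.351, 0.0433], [0.094, 0.2875, 0.3496, 0.0469], [0.106, 0.2955, 0.3508, 0.0351], [0.118, 0.2927, 0.3498, 0.035]]
end z 0.034768353055239995 0.03485167740783316
origin along only [0.37615758 0.28707439]
bottle [0.58632941 0.31595649 0.1000752 ]
```

```bash
python3 -c "
from h import *
plan([.4804,-.0394,.08],np.radians(37.35))"
```

```text
t 0.1 pos [0.2314 0.5799 0.2061] F [-0.   0.2  0.4]
shift [-18.435 -19.305   5.075] turn [-1.400e-02  2.000e-03  3.861e+00]
```

Call:
jog_arm([
  [[-1,-1,0],[0,0,0.3],0],
  [[-2.5,-2.6,0],[0,0,0.7],0],
  [[-4,-4.2,0],[0,0,1.2],0],
  [[-5.5,-5.8,0],[0,0,1.7],0],
  [[-7,-7.4,0],[0,0,2.2],0],
  [[-8.5,-9,0],[0,0,2.7],0],
  [[-10,-10.6,0],[0,0,3.3],0],
  [[-11.5,-12.1,0],[0,0,3.861],0],
])

```text
time: 1.1
tool_pos: [0.3866, 0.1912, 0.2068]
tool_rot: [-0.0, 0.445, 0.896, -0.0]
contact_force: [0.3, 0.3, 0.3]
gripper_width: 0.003
grasp_force: 0.0
```

```bash
python3 -c "
from h import *
plan([.4804,-.0394,.08],np.radians(37.35))"
```

```text
t 1.1 pos [0.3866 0.1912 0.2068] F [0.3 0.3 0.3]
shift [-9.615 -2.59   5.073] turn [-0.    -0.    -0.017]
```

Call:
jog_arm([
  [[-1.5,-0.4,0.2],[0,0,0],0],
  [[-3.2,-0.9,0.8],[0,0,0],0],
  [[-5,-1.3,1.6],[0,0,0],0],
  [[-6.8,-1.8,2.6],[0,0,0],0],
  [[-8.4,-2.3,3.8],[0,0,0],0],
  [[-9.4,-2.6,4.7],[0,0,0],0],
  [[-9.6,-2.6,5.0],[0,0,0],0],
  [[-9.6,-2.6,5.0],[0,0,0],0],
])

```text
time: 2.1
tool_pos: [0.48, -0.0369, 0.0817]
tool_rot: [-0.001, 0.444, 0.896, -0.0]
contact_force: [0.7, 0.5, 0.1]
gripper_width: -0.001
grasp_force: 0.0
```

Run:
```python
from h import *
plan([.4804,-.0394,.037],np.radians(37.35))
im,d=grab_frame('wrist'); cv2.imwrite('pics/w1.png',im[:,:,::-1])
im2,d=grab_frame('side'); cv2.imwrite('pics/s1.png',cv2.resize(im2[120:250,180:350,::-1],None,fx=4,fy=4))
```

```text
t 2.1 pos [ 0.48   -0.0369  0.0817] F [0.7 0.5 0.1]
shift [-0.09  -0.047  1.788] turn [-0.006 -0.01  -0.001]
```

View pics/w1.png

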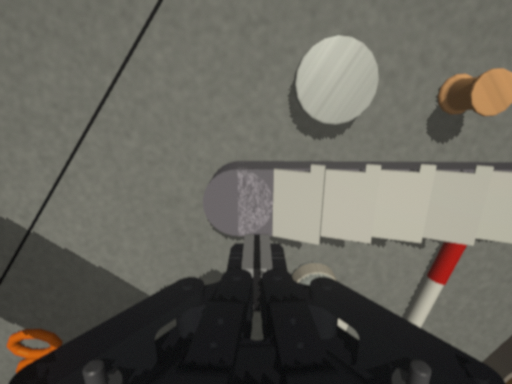

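View pics/s1.png

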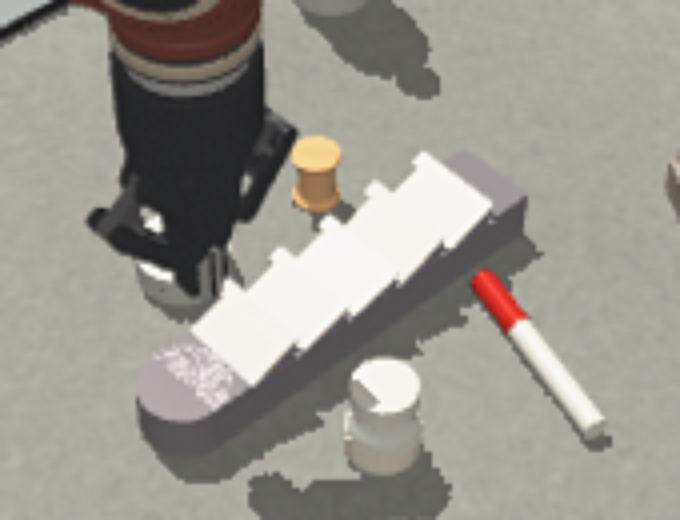

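The wrist view has the fingers at column 257, over the middle of the glitter patch (255, 200). The side view shows them above the rounded end and clear of neighbours. I'm descending now.

Call:
jog_arm([
  [[-0.05,-0.05,0.5],[0,0,0],0],
  [[-0.09,-0.05,1.0],[0,0,0],0],
  [[-0.09,-0.05,1.4],[0,0,0],0],
  [[-0.09,-0.05,1.65],[0,0,0],0],
  [[-0.09,-0.05,1.7],[0,0,0],0],
  [[-0.09,-0.05,1.7],[0,0,0],0],
])

```text
time: 2.95
tool_pos: [0.481, -0.0399, 0.0398]
tool_rot: [0.0, 0.443, 0.896, 0.0]
contact_force: [0.5, 0.3, 0.4]
gripper_width: 0.002
grasp_force: 0.0
```

Call:
jog_arm([
  [[0,0,0.05],[0,0,0],0],
  [[0,0,0.08],[0,0,0],0],
  [[0,0,0.08],[0,0,0],0],
])

```text
time: 3.32
tool_pos: [0.4809, -0.0399, 0.0378]
tool_rot: [0.0, 0.443, 0.896, -0.0]
contact_force: [-0.7, -0.0, -0.4]
gripper_width: -0.001
grasp_force: 0.0
```

Call:
jog_arm([
  [[0,0,0.04],[0,0,0],0],
  [[0,0,0.08],[0,0,0],0],
  [[0,0,0.08],[0,0,0],0],
])

```text
time: 3.7
tool_pos: [0.4808, -0.0398, 0.0356]
tool_rot: [-0.0, 0.443, 0.896, -0.0]
contact_force: [-1.1, 0.2, 0.2]
gripper_width: -0.001
grasp_force: 0.0
```

Call:
jog_arm([
  [[0,0,0.02],[0,0,0],0],
  [[0,0,0.04],[0,0,0],0],
  [[0,0,0.04],[0,0,0],0],
])

```text
time: 4.08
tool_pos: [0.4808, -0.0399, 0.0346]
tool_rot: [-0.0, 0.443, 0.896, -0.0]
contact_force: [-0.1, 0.6, 0.1]
gripper_width: -0.003
grasp_force: 0.0
```

Call:
jog_arm([
  [[0,0,0.02],[0,0,0],0],
  [[0,0,0.02],[0,0,0],0],
  [[0,0,0.02],[0,0,0],0],
])

```text
time: 4.45
tool_pos: [0.4809, -0.0398, 0.0342]
tool_rot: [0.0, 0.443, 0.896, 0.0]
contact_force: [-0.3, 0.7, 0.2]
gripper_width: -0.0
grasp_force: 0.0
```

Call:
jog_arm([
  [[0,0,0.02],[0,0,0],0],
  [[0,0,0.02],[0,0,0],0],
  [[0,0,0.02],[0,0,0],0],
])

```text
time: 4.82
tool_pos: [0.4809, -0.0399, 0.0337]
tool_rot: [-0.0, 0.443, 0.896, -0.0]
contact_force: [0.1, 0.1, 0.2]
gripper_width: 0.001
grasp_force: 0.0
```

Call:
jog_arm([
  [[0,0,0.02],[0,0,0],0],
  [[0,0,0.02],[0,0,0],0],
  [[0,0,0.02],[0,0,0],0],
])

```text
time: 5.2
tool_pos: [0.4808, -0.0399, 0.0332]
tool_rot: [-0.0, 0.443, 0.896, -0.0]
contact_force: [0.3, 0.0, -0.1]
gripper_width: -0.001
grasp_force: 0.0
```

Call:
jog_arm([
  [[0,0,0.02],[0,0,0],0],
  [[0,0,0.02],[0,0,0],0],
  [[0,0,0.02],[0,0,0],0],
])

```text
time: 5.58
tool_pos: [0.4809, -0.0399, 0.0327]
tool_rot: [-0.0, 0.443, 0.896, -0.0]
contact_force: [0.5, -0.6, -0.3]
gripper_width: 0.001
grasp_force: 0.0
```

Run:
```python
from h import *
im2,d=grab_frame('side'); cv2.imwrite('pics/s2.png',cv2.resize(im2[170:250,190:290,::-1],None,fx=7,fy=7,interpolation=cv2.INTER_CUBIC))
p=camera_params('side'); f,cx,cy=K(p)
M=np.array([[f,0,cx],[0,f,cy],[0,0,1]])
t=state()['tool_pos']; print(t,((cv2.projectPoints(np.array([t]),p['rvec'],p['tvec'],M,None)[0].ravel()-[190,170])*7))
```

```text
[ 0.48086773 -0.0398517   0.03269922] [284.90129399 304.75540518]
```

View pics/s2.png

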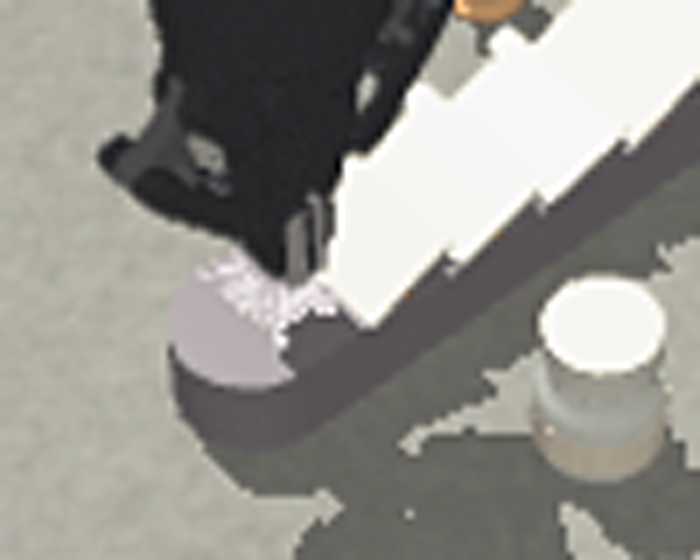

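The fingertips are over the glitter patch near (298,278), with TCP projected at (285,305). Their shadow at (315,335) is detached, so they are still a hair above the top. I'll keep descending.

Call:
jog_arm([
  [[0,0,0.02],[0,0,0],0],
  [[0,0,0.03],[0,0,0],0],
])

```text
time: 5.88
tool_pos: [0.4808, -0.0398, 0.0319]
tool_rot: [-0.0, 0.443, 0.896, -0.0]
contact_force: [-0.5, -0.3, -0.5]
gripper_width: -0.001
grasp_force: 0.0
```

Call:
jog_arm([
  [[0,0,0.02],[0,0,0],0],
  [[0,0,0.03],[0,0,0],0],
])

```text
time: 6.12
tool_pos: [0.4808, -0.0399, 0.0312]
tool_rot: [-0.0, 0.443, 0.896, -0.0]
contact_force: [-0.0, -0.8, 0.1]
gripper_width: 0.004
grasp_force: 0.0
```

Call:
jog_arm([
  [[0,0,0.02],[0,0,0],0],
  [[0,0,0.02],[0,0,0],0],
])

```text
time: 6.38
tool_pos: [0.4808, -0.0398, 0.0306]
tool_rot: [-0.0, 0.443, 0.896, -0.0]
contact_force: [1.5, 0.4, -0.3]
gripper_width: 0.0
grasp_force: 0.0
```

Call:
jog_arm([
  [[0,0,0.02],[0,0,0],0],
  [[0,0,0.02],[0,0,0],0],
])

```text
time: 6.62
tool_pos: [0.4808, -0.0398, 0.0301]
tool_rot: [-0.0, 0.443, 0.896, -0.0]
contact_force: [0.0, -0.1, 0.2]
gripper_width: 0.001
grasp_force: 0.0
```

Call:
jog_arm([
  [[0,0,0.02],[0,0,0],0],
  [[0,0,0.02],[0,0,0],0],
])

```text
time: 6.88
tool_pos: [0.4808, -0.0398, 0.0297]
tool_rot: [-0.0, 0.443, 0.896, 0.0]
contact_force: [0.1, 0.2, 0.0]
gripper_width: -0.003
grasp_force: 0.0
```

Call:
jog_arm([
  [[0,0,0.02],[0,0,0],0],
  [[0,0,0.02],[0,0,0],0],
])

```text
time: 7.12
tool_pos: [0.4808, -0.0398, 0.0291]
tool_rot: [-0.0, 0.443, 0.896, -0.0]
contact_force: [0.8, 0.2, 0.6]
gripper_width: -0.002
grasp_force: 0.0
```

Run:
```python
from h import *
t=np.array(state()['tool_pos']); print(t)
a=np.radians(37.35); d2=np.array([np.cos(a),np.sin(a)]); e=np.array([d2[1],-d2[0]])
for n in ('scene','side'):
    im,d=grab_frame(n); W=world(n,d); 
    k=(np.hypot(W[...,0]-t[0],W[...,1]-t[1])<.03)&(W[...,2]>.02)&(W[...,2]<.075)
    dark=k&(im.max(2)<75); q=W[dark]; v,u=np.nonzero(dark)
    r=np.c_[u,v,((q[:,:2]-t[:2])@d2*1000).round(1),((q[:,:2]-t[:2])@e*1000).round(1),(q[:,2]*1000).round(1)]
    print(n,len(r)); print(r[np.argsort(r[:,4])][:60:2].tolist())
    im0=np.load(f'{n}0.npz'); dz=np.load(f'{n}0.npz')['d']
    ch=(abs(d-dz)>.003)&k; q=W[ch]; print('changed depth lowest z',np.sort(q[:,2])[:12].round(4), q[np.argsort(q[:,2])[:6]].round(3).tolist())
```

```text
[ 0.48080863 -0.03983826  0.02914047]
scene 62
[[233.0, 193.0, -5.1, 25.5, 21.0], [232.0, 193.0, -5.9, 28.6, 21.8], [235.0, 196.0, 11.7, 27.0, 23.7], [232.0, 191.0, -10.0, 26.3, 26.0], [233.0, 187.0, -20.8, 17.2, 29.6], [233.0, 189.0, -12.0, 21.6, 30.7], [235.0, 191.0, 0.2, 20.8, 32.5], [234.0, 193.0, 6.8, 27.6, 33.0], [234.0, 190.0, -4.4, 21.9, 33.3], [235.0, 188.0, -10.1, 15.4, 33.8], [237.0, 188.0, -6.6, 10.2, 34.4], [236.0, 190.0, -0.1, 17.0, 34.7], [237.0, 189.0, -2.1, 12.5, 35.1], [233.0, 191.0, -0.5, 27.3, 35.1], [236.0, 191.0, 4.6, 19.5, 35.8], [232.0, 187.0, -16.3, 22.6, 36.3], [233.0, 190.0, -3.0, 25.9, 36.6], [236.0, 188.0, -6.0, 13.9, 36.8], [232.0, 189.0, -7.6, 27.0, 37.4], [234.0, 187.0, -11.2, 18.2, 38.7], [242.0, 184.0, 7.8, -0.4, 59.6], [243.0, 183.0, 9.2, -3.2, 63.7], [237.0, 183.0, 1.6, 13.4, 65.2], [241.0, 183.0, 9.2, 3.6, 67.0], [238.0, 183.0, 5.9, 12.1, 68.4], [239.0, 184.0, 11.6, 11.6, 68.8], [238.0, 182.0, 3.7, 10.9, 70.1], [240.0, 183.0, 11.0, 7.8, 70.7], [243.0, 181.0, 9.9, -3.1, 73.1], [236.0, 181.0, -0.2, 15.6, 73.4]]
changed depth lowest z [0.021  0.0213 
[... 178 characters left out ...]
0.067, 0.026], [0.495, -0.066, 0.028]]
side 23
[[234.0, 209.0, 0.7, 12.5, 60.1], [227.0, 208.0, -10.8, 1.8, 63.4], [234.0, 208.0, 0.2, 13.3, 64.9], [230.0, 208.0, -6.8, 7.7, 65.5], [234.0, 207.0, 1.6, 11.8, 65.9], [228.0, 209.0, -12.9, 8.0, 67.2], [230.0, 207.0, -6.8, 7.9, 69.3], [234.0, 206.0, 1.2, 12.4, 70.3], [228.0, 207.0, -11.0, 6.1, 71.1], [229.0, 207.0, -9.9, 8.2, 72.1], [236.0, 204.0, 7.0, 12.7, 72.9], [234.0, 205.0, 0.7, 13.2, 74.9]]
changed depth lowest z [0.0201 0.0206 0.0218 0.0222 0.0224 0.0233 0.0235 0.0239 0.0259 0.0273
 0.0283 0.0287] [[0.482, -0.069, 0.02], [0.501, -0.057, 0.021], [0.499, -0.058, 0.022], [0.494, -0.061, 0.022], [0.504, -0.053, 0.022], [0.509, -0.048, 0.023]]
```

Run:
```python
from h import *
t=np.array(state()['tool_pos']); print(t)
a=np.radians(37.35); d2=np.array([np.cos(a),np.sin(a)]); e=np.array([d2[1],-d2[0]])
for n,us,vs in (('side',(231,233,235),range(203,218)),('scene',(239,241,243),range(180,194))):
    im,d=grab_frame(n); W=world(n,d)
    for u in us:
        print(n,u,[(v,int(im[v,u].mean()),*( ((W[v,u,:2]-t[:2])@d2*1000).round().astype(int), ((W[v,u,:2]-t[:2])@e*1000).round().astype(int)),(W[v,u,2]*1000).round(1)) for v in vs])
    p=camera_params(n); f,cx,cy=K(p); M=np.array([[f,0,cx],[0,f,cy],[0,0,1]])
    print([cv2.projectPoints(np.array([t+[0,0,h]]),p['rvec'],p['tvec'],M,None)[0].ravel().round(1) for h in (0,.01,.02,.03)])
```

```text
[ 0.48088044 -0.03985182  0.02919337]
side 231 [(203, 112, np.int64(-5), np.int64(11), np.float64(84.7)), (204, 111, np.int64(-6), np.int64(11), np.float64(82.0)), (205, 111, np.int64(-7), np.int64(12), np.float64(79.6)), (206, 110, np.int64(-7), np.int64(12), np.float64(76.0)), (207, 111, np.int64(-6), np.int64(10), np.float64(70.9)), (208, 108, np.int64(-6), np.int64(10), np.float64(67.3)), (209, 90, np.int64(-5), np.int64(9), np.float64(61.2)), (210, 105, np.int64(-7), np.int64(11), np.float64(62.2)), (211, 123, np.int64(-7), np.int64(11), np.float64(57.9)), (212, 214, np.int64(2), np.int64(-1), np.float64(36.3)), (213, 235, np.int64(0), np.int64(1), np.float64(36.2)), (214, 220, np.int64(-2), np.int64(4), np.float64(36.6)), (215, 100, np.int64(-2), np.int64(4), np.float64(33.1)), (216, 85, np.int64(-5), np.int64(7), np.float64(34.6)), (217, 92, np.int64(-7), np.int64(9), np.float64(34.7))]
side 233 [(203, 98, np.int64(-1), np.int64(12), np.float64(82.5)), (204, 98, np.int64(-2), np.int64(13), np.float64(79.8)), (205, 97, np.int64(-1), np.int64(12), np.float64(75.6)), (206, 100, n
[... 3447 characters left out ...]
np.int64(-4), np.float64(63.2)), (184, 77, np.int64(11), np.int64(-2), np.float64(61.0)), (185, 115, np.int64(-9), np.int64(-12), np.float64(35.1)), (186, 140, np.int64(-7), np.int64(-11), np.float64(32.7)), (187, 138, np.int64(2), np.int64(-7), np.float64(37.9)), (188, 132, np.int64(1), np.int64(-7), np.float64(32.8)), (189, 130, np.int64(4), np.int64(-5), np.float64(31.9)), (190, 135, np.int64(12), np.int64(-1), np.float64(36.9)), (191, 173, np.int64(13), np.int64(0), np.float64(33.5)), (192, 195, np.int64(21), np.int64(3), np.float64(38.0)), (193, 199, np.int64(26), np.int64(6), np.float64(40.2))]
[array([240.9, 189.4]), array([240.8, 187.1]), array([240.8, 184.9]), array([240.7, 182.6])]
```

Both cameras' depth puts the real fingertips at z≈57 mm while the reported TCP says 29 mm. The lateral position agrees. The reported tool height is therefore about 27 mm low, so I trust the cameras and force: another ~20 mm down, with care at the end.

Call:
jog_arm([
  [[0,0,0.15],[0,0,0],0],
  [[0,0,0.3],[0,0,0],0],
  [[0,0,0.45],[0,0,0],0],
  [[0,0,0.5],[0,0,0],0],
  [[0,0,0.5],[0,0,0],0],
])

```text
time: 7.95
tool_pos: [0.4808, -0.0398, 0.0165]
tool_rot: [-0.0, 0.443, 0.896, -0.0]
contact_force: [-0.2, 0.6, 0.6]
gripper_width: -0.001
grasp_force: 0.0
```

Run:
```python
from h import *
s=state(); t=np.array(s['tool_pos']); print(s['time'],t,s['contact_force'],s['joint_pos'])
for n,us,vs in (('side',(231,233,235),range(206,219)),('scene',(239,241,243),range(184,194))):
    im,d=grab_frame(n); W=world(n,d)
    for u in us: print(n,u,[(v,float((W[v,u,2]*1000).round(1))) for v in vs])
```

```text
7.95 [ 0.48075843 -0.03984558  0.01653602] [-0.20722488  0.58226785  0.55959984] [-2.37098871e-01 -8.62865097e-02  2.08988459e+00 -3.10087953e-05
  1.13836053e+00 -8.88999887e-01]
side 231 [(206, 75.5), (207, 69.8), (208, 67.8), (209, 63.5), (210, 59.7), (211, 55.1), (212, 49.5), (213, 50.6), (214, 45.3), (215, 41.7), (216, 33.4), (217, 35.3), (218, 34.9)]
side 233 [(206, 74.4), (207, 70.2), (208, 64.5), (209, 59.6), (210, 62.0), (211, 55.6), (212, 55.2), (213, 48.6), (214, 45.2), (215, 31.3), (216, 33.5), (217, 34.3), (218, 35.3)]
side 235 [(206, 70.0), (207, 65.6), (208, 62.7), (209, 58.2), (210, 51.1), (211, 54.5), (212, 48.7), (213, 44.2), (214, 32.2), (215, 34.1), (216, 31.7), (217, 35.6), (218, 36.9)]
scene 239 [(184, 68.4), (185, 64.3), (186, 58.3), (187, 48.4), (188, 49.0), (189, 36.9), (190, 37.0), (191, 33.7), (192, 34.1), (193, 36.0)]
scene 241 [(184, 65.4), (185, 62.4), (186, 52.3), (187, 53.5), (188, 37.8), (189, 36.0), (190, 33.5), (191, 37.6), (192, 35.7), (193, 39.9)]
scene 243 [(184, 61.6), (185, 58.4), (186, 50.4), (187, 31.6), (188, 34.4), (189, 34.4), (190, 33.1), (191, 35.3), (192, 42.8), (193, 42.4)]
```

The tip now reads about 43 mm and has tracked the motion, so roughly 8 mm remain.

Call:
jog_arm([
  [[0,0,0.1],[0,0,0],0],
  [[0,0,0.16],[0,0,0],0],
  [[0,0,0.16],[0,0,0],0],
])

```text
time: 8.43
tool_pos: [0.4807, -0.0398, 0.0125]
tool_rot: [-0.0, 0.443, 0.896, -0.0]
contact_force: [0.3, -0.0, -0.1]
gripper_width: -0.002
grasp_force: 0.0
```

Call:
jog_arm([
  [[0,0,0.03],[0,0,0],0],
  [[0,0,0.03],[0,0,0],0],
])

```text
time: 8.68
tool_pos: [0.4809, -0.0398, 0.0119]
tool_rot: [-0.0, 0.443, 0.896, -0.0]
contact_force: [-0.5, -0.0, -0.5]
gripper_width: 0.0
grasp_force: 0.0
```

Call:
jog_arm([
  [[0,0,0.03],[0,0,0],0],
  [[0,0,0.03],[0,0,0],0],
])

```text
time: 8.93
tool_pos: [0.4808, -0.0398, 0.0111]
tool_rot: [-0.0, 0.443, 0.896, -0.0]
contact_force: [0.2, -0.3, 0.5]
gripper_width: -0.001
grasp_force: 0.0
```

Call:
jog_arm([
  [[0,0,0.02],[0,0,0],0],
  [[0,0,0.02],[0,0,0],0],
])

```text
time: 9.18
tool_pos: [0.4809, -0.0399, 0.0109]
tool_rot: [-0.0, 0.443, 0.896, -0.0]
contact_force: [-0.1, 0.3, 2.0]
gripper_width: 0.003
grasp_force: 1.2
```

Call:
jog_arm([
  [[0,0,0.02],[0,0,0],0],
  [[0,0,0.02],[0,0,0],0],
])

```text
time: 9.43
tool_pos: [0.4809, -0.0399, 0.0109]
tool_rot: [-0.0, 0.443, 0.896, -0.0]
contact_force: [-2.9, -0.4, 5.7]
gripper_width: 0.0
grasp_force: 3.2
```

```bash
python3 -c "
from h import *
s=state();print(s['contact_force'],s['ft_torque'],s['grasp_force'])
plan([.6617,.0989,.0105],np.radians(37.35))"
```

```text
[-2.85187876 -0.41868695  5.73885304] [0.12674251 0.53097991 0.00642249] 3.174234473544857
t 9.43 pos [ 0.4809 -0.0399  0.0109] F [-2.9 -0.4  5.7]
shift [0.024 9.115 0.014] turn [-0.002 -0.002  0.001]
```

Contact is confirmed, at about 6 N and 7 N/mm. The stroke is 9.1 units along tool +y.

Call:
jog_arm([
  [[0,0.08,0],[0,0,0],0],
  [[0,0.2,0],[0,0,0],0],
  [[0,0.35,0],[0,0,0],0],
  [[0,0.5,0],[0,0,0],0],
  [[0,0.65,0],[0,0,0],0],
  [[0,0.8,0],[0,0,0],0],
])

```text
time: 10.18
tool_pos: [0.4971, -0.0284, 0.0109]
tool_rot: [0.0, 0.443, 0.896, -0.001]
contact_force: [-3.7, -1.6, 4.2]
gripper_width: -0.0
grasp_force: 2.5
```

Call:
jog_arm([
  [[0,0.15,0],[0,0,0],0],
  [[0,0.3,0],[0,0,0],0],
  [[0,0.45,0],[0,0,0],0],
  [[0,0.6,0],[0,0,0],0],
])

```text
time: 10.68
tool_pos: [0.509, -0.0193, 0.0109]
tool_rot: [0.0, 0.443, 0.896, -0.001]
contact_force: [-2.8, -1.4, 5.3]
gripper_width: 0.002
grasp_force: 2.6
```

```bash
cat >> h.py <<'E'
def moved():
    "shift (px) of the square end's image since the start, and fingertip-free diff"
    for n,(r0,r1,c0,c1) in (('side',(158,200,290,320)),('scene',(222,256,262,300))):
        a=cv2.cvtColor(np.load(f'{n}0.npz')['im'],cv2.COLOR_RGB2GRAY)[r0:r1,c0:c1].astype(np.float32)
        b=cv2.cvtColor(grab_frame(n)[0],cv2.COLOR_RGB2GRAY)[r0:r1,c0:c1].astype(np.float32)
        print(n,'shift px',cv2.phaseCorrelate(a,b))
E
python3 -c "
from h import *
moved()"
```

```text
side shift px ((0.09418537221873358, 0.4160348590748555), 0.9950495707547223)
scene shift px ((0.07587246009880388, -0.03971341539932638), 1.0294686618778441)
```

The organiser hasn't moved, so I continue.

Call:
jog_arm([
  [[0,0.15,0],[0,0,0],0],
  [[0,0.3,0],[0,0,0],0],
  [[0,0.45,0],[0,0,0],0],
  [[0,0.6,0],[0,0,0],0],
  [[0,0.75,0],[0,0,0],0],
  [[0,0.9,0],[0,0,0],0],
  [[0,1.05,0],[0,0,0],0],
  [[0,1.2,0],[0,0,0],0],
])

```text
time: 11.78
tool_pos: [0.5326, -0.0011, 0.0109]
tool_rot: [0.0, 0.443, 0.896, -0.001]
contact_force: [-3.5, -3.7, 5.9]
gripper_width: 0.003
grasp_force: 3.4
```

Call:
jog_arm([
  [[0,0.15,0],[0,0,0],0],
  [[0,0.3,0],[0,0,0],0],
  [[0,0.45,0],[0,0,0],0],
  [[0,0.6,0],[0,0,0],0],
  [[0,0.75,0],[0,0,0],0],
  [[0,0.9,0],[0,0,0],0],
  [[0,1.05,0],[0,0,0],0],
  [[0,1.2,0],[0,0,0],0],
])

```text
time: 12.78
tool_pos: [0.5563, 0.017, 0.0109]
tool_rot: [0.0, 0.443, 0.896, -0.001]
contact_force: [-3.3, -2.3, 6.7]
gripper_width: -0.001
grasp_force: 3.4
```

Run:
```python
from h import *
moved(); im=grab_frame('side')[0]; cv2.imwrite('pics/s3.png',cv2.resize(im[130:240,195:325,::-1],None,fx=5,fy=5,interpolation=cv2.INTER_CUBIC))
```

```text
side shift px ((0.0796404078542583, 0.44132757262878997), 0.997504557326988)
scene shift px ((-0.03138655699540038, -0.06202354156925338), 1.0256380278203223)
```

View pics/s3.png

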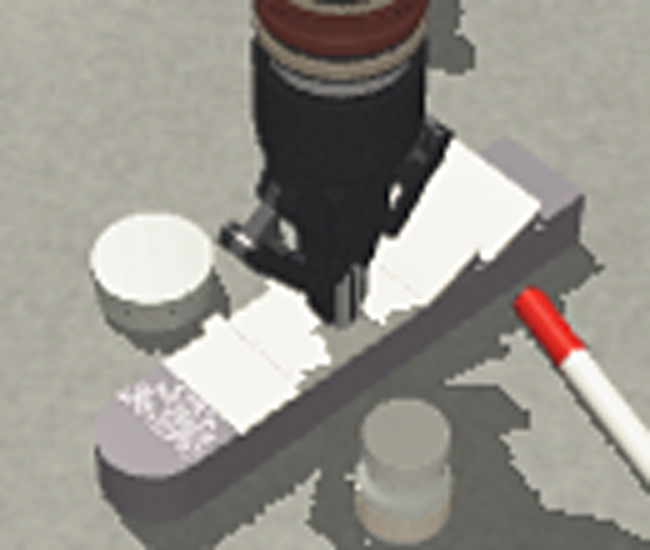

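Lids 1 and 2, at (235,375) and (290,330), now lie flat. The fingers are on lid 3 at (345,320), and lids 4 and 5 are still raised. Jar, tin and marker are unchanged, so I carry on.

Call:
jog_arm([
  [[0,0.15,0],[0,0,0],0],
  [[0,0.3,0],[0,0,0],0],
  [[0,0.45,0],[0,0,0],0],
  [[0,0.6,0],[0,0,0],0],
  [[0,0.75,0],[0,0,0],0],
  [[0,0.9,0],[0,0,0],0],
  [[0,1.05,0],[0,0,0],0],
  [[0,1.2,0],[0,0,0],0],
])

```text
time: 13.92
tool_pos: [0.5802, 0.0353, 0.0108]
tool_rot: [-0.0, 0.443, 0.896, -0.001]
contact_force: [-4.0, -2.5, 6.0]
gripper_width: -0.0
grasp_force: 3.3
```

Call:
jog_arm([
  [[0,0.15,0],[0,0,0],0],
  [[0,0.3,0],[0,0,0],0],
  [[0,0.45,0],[0,0,0],0],
  [[0,0.6,0],[0,0,0],0],
  [[0,0.75,0],[0,0,0],0],
  [[0,0.9,0],[0,0,0],0],
  [[0,1.05,0],[0,0,0],0],
  [[0,1.2,0],[0,0,0],0],
])

```text
time: 14.92
tool_pos: [0.604, 0.0535, 0.0109]
tool_rot: [-0.0, 0.443, 0.896, -0.001]
contact_force: [-3.1, -2.9, 6.7]
gripper_width: -0.003
grasp_force: 3.4
```

Call:
jog_arm([
  [[0,0.15,0],[0,0,0],0],
  [[0,0.3,0],[0,0,0],0],
  [[0,0.45,0],[0,0,0],0],
  [[0,0.6,0],[0,0,0],0],
  [[0,0.75,0],[0,0,0],0],
  [[0,0.9,0],[0,0,0],0],
  [[0,1.05,0],[0,0,0],0],
  [[0,1.2,0],[0,0,0],0],
])

```text
time: 15.92
tool_pos: [0.6279, 0.0717, 0.0109]
tool_rot: [-0.0, 0.443, 0.896, -0.001]
contact_force: [-2.4, -3.0, 6.2]
gripper_width: 0.004
grasp_force: 3.4
```

```bash
python3 -c "
from h import *
plan([.6617,.0989,.0105],np.radians(37.35));moved()"
```

```text
t 15.93 pos [0.6279 0.0717 0.0109] F [-2.4 -3.   6.2]
shift [0.045 1.737 0.014] turn [-0.01   0.005  0.001]
side shift px ((-0.5837883057125612, 0.6318642858149062), 0.40900477939181856)
scene shift px ((0.35980710077166833, 1.5728620320272775), 0.34516902565956115)
```

Call:
jog_arm([
  [[0,0.15,0],[0,0,0],0],
  [[0,0.3,0],[0,0,0],0],
  [[0,0.45,0],[0,0,0],0],
  [[0,0.6,0],[0,0,0],0],
  [[0,0.75,0],[0,0,0],0],
  [[0,0.9,0],[0,0,0],0],
  [[0,1.05,0],[0,0,0],0],
  [[0,1.2,0],[0,0,0],0],
])

```text
time: 17.02
tool_pos: [0.6516, 0.0898, 0.011]
tool_rot: [-0.0, 0.443, 0.896, -0.001]
contact_force: [-2.9, -2.9, 7.9]
gripper_width: -0.002
grasp_force: 3.7
```

Call:
jog_arm([
  [[0,0.15,0],[0,0,0],0],
  [[0,0.3,0],[0,0,0],0],
  [[0,0.45,0],[0,0,0],0],
  [[0,0.55,0],[0,0,0],0],
  [[0,0.55,0],[0,0,0],0],
])

```text
time: 17.65
tool_pos: [0.6629, 0.0984, 0.011]
tool_rot: [0.0, 0.443, 0.896, -0.0]
contact_force: [-3.5, -2.3, 6.2]
gripper_width: 0.002
grasp_force: 3.0
```

Call:
jog_arm([
  [[0,0,-0.1],[0,0,0],0],
  [[0,0,-0.3],[0,0,0],0],
  [[0,0,-0.8],[0,0,0],0],
  [[0,0,-1.5],[0,0,0],0],
  [[0,0,-2.5],[0,0,0],0],
  [[0,0,-3.5],[0,0,0],0],
  [[0,0,-4.5],[0,0,0],0],
  [[0,0,-5.0],[0,0,0],0],
])

```text
time: 18.65
tool_pos: [0.664, 0.099, 0.1387]
tool_rot: [0.002, 0.443, 0.896, 0.001]
contact_force: [0.8, 0.4, 0.1]
gripper_width: 0.001
grasp_force: 0.0
```

Run:
```python
from h import *
print(state()['time'],state()['contact_force'])
moved(); im,d=grab_frame('side'); cv2.imwrite('pics/s4.png',cv2.resize(im[130:240,195:325,::-1],None,fx=5,fy=5,interpolation=cv2.INTER_CUBIC))
im2,d2_=grab_frame('scene'); 
a=np.radians(37.35); dd=np.array([np.cos(a),np.sin(a)]); e=np.array([dd[1],-dd[0]])
for n,D in (('side',d),('scene',d2_)):
    W=world(n,D); y=W[...,:2]@dd-.472; x=W[...,:2]@e-.3228
    for h in (-99,-59,-19,21,61):
        k=(abs(x)<.024)&(y>h/1e3+.002)&(y<h/1e3+.036)&(W[...,2]<.06)&(W[...,2]>.028)
        if k.sum()>15: print(n,h,k.sum(),'slope',np.polyfit(y[k],W[...,2][k],1)[0].round(3),'z',np.median(W[...,2][k]).round(4))
    k=(W[...,2]>.03)&(W[...,2]<.04)&(abs(x)<.035)&(abs(y)<.18); q=W[k][:,:2]
    print(n,cv2.minAreaRect((q*1000).astype(np.float32)))
```

```text
18.65 [0.78876686 0.35095993 0.06581478]
side shift px ((-0.2663877455406407, 1.3609363791056062), 0.7299524264865451)
scene shift px ((-0.597702348993085, 0.42156902781092853), 0.5020403825574451)
side -99 222 slope 0.015 z 0.0347
side -59 215 slope -0.008 z 0.0348
side -19 211 slope -0.001 z 0.0348
side 21 203 slope -0.003 z 0.0347
side 61 195 slope -0.01 z 0.0346
side ((559.29443359375, 24.02721405029297), (285.76483154296875, 64.05288696289062), 37.05228042602539)
scene -99 128 slope 0.004 z 0.0347
scene -59 130 slope 0.009 z 0.035
scene -19 141 slope -0.012 z 0.0351
scene 21 157 slope 0.006 z 0.035
scene 61 160 slope -0.026 z 0.0351
scene ((557.872314453125, 22.01136016845703), (286.8935546875, 64.88553619384766), 36.934818267822266)
```

View pics/s4.png

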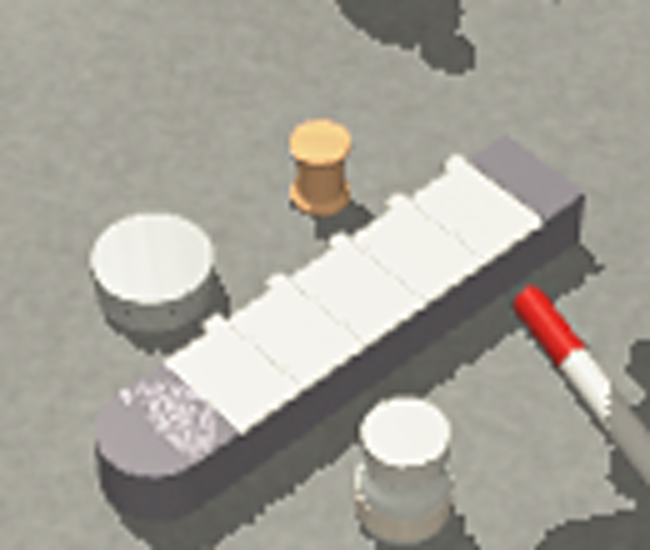

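All five lids are flat, from (230,375) to (480,210), with slopes near 0 and tops at 35 mm. The box and its neighbours are where they were, and the arm is clear.

```bash
python3 -c "
from plant import *
print(job_done())"
```

```text
the job is handed in; nothing more can be done
None
```

All five lids are shut flat after one light stroke (5–8 N) from the rounded end to the far end; the organiser and its neighbours stayed put to within camera accuracy, and the job is handed in.

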